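# Prime the sauce pump at the ice cream stall

### The job

Get the sauce pump ready for opening with a dry priming stroke: first move the muddler off the pump housing and lay it flat in the dark steel tray, then stand the banana-split boat on the drip plate with the spout over the inside of the boat. With the boat in place, slide the clear guard open, press the red pump head right down to its stop, let it come fully up again and slide the guard fully shut. Leave the muddler in its tray and the boat upright under the spout, and do not disturb the other things on the counter.

Things in the scene. Friction and masses are not known exactly. Their poses are not given: they have to be found in the camera images.
- station: sauce pump station, fixed: a steel housing 130 (x) x 290 (y) x 150 mm high. Origin on the counter under the housing's centre; its front looks along its own -x (roughly to the robot), z up. The -y half (y -145 to 10 mm) is solid with a flat top, the guard's runway, where the muddler lies at the start; the +y half is an open-topped well with the red pump head inside
- well (a point): centre of the well's mouth, at station (0, 70, 150) mm; the opening is 110 mm (x) by 120 mm (y)
- drip_plate (a point): centre of the top of the aluminium drip plate in front of the housing, at station (-132, 5, 12) mm; the plate is 135 mm (x, from -200 to -65) by 230 mm (y, from -110 to 120) and 12 mm high
- spout_tip (a point): lower end of the spout's nozzle, at station (-140, 70, 112) mm, 100 mm above the drip plate. The spout is a 16 mm steel pipe, level at z 130 mm, from the housing's front to x -148 mm, with a nozzle turned down. The boat must come in under it from the side, the gripper staying beside the spout
- plunger_top (a point): centre of the top face of the red pump head (a disc of 52 mm diameter); released it stands at station (0, 70, 135) mm, 15 mm below the well's rim
- plunger (a joint): how far the pump head is pressed, m: 0 up, 0.025 at its stop. A spring pushes it back up: about 4 N to start, 12 N at the stop
- guard (a joint): how far the clear guard is slid open, m: 0 shut over the well, 0.13 fully open over the runway (it moves along the station's -y). It starts shut or up to 20 mm open, drags with about 2 N and stays where it is left
- guard_handle (a point): grip point of the guard's black handle, moving with the guard; at station (0, 70 mm - guard opening, 181 mm). The handle is an upright bar 70 mm along the station's x, 14 mm thick along y, 36 mm high, its top 12 mm above this point, standing on the middle of the guard, a clear plate 146 (x) x 130 (y) x 6 mm with its top at z 157 mm. Take it from above, fingers closing along the station's y
- boat: cream ceramic banana-split boat, an open dish 200 mm long (its x) x 62 mm wide (y) x 42 mm high, 6 mm walls, the ends tapering over the last 34 mm to 28 mm wide, the sides upright and parallel between x -68 and 68 mm; both ends alike, 0.3 kg. Origin at the centre of its underside, z up
- muddler: beechwood muddler of square section, 180 mm long (its x), shaft 26 x 26 mm, thicker ends 34 x 34 mm (head from x 50 to 90 mm, darker pommel from x -90 to -60 mm), 0.14 kg. Origin halfway along, on its underside as it lies; z up, shaft axis 17 mm above the origin
- tray: dark steel tray for the muddler, fixed, 250 (its x) x 110 (y) x 22 mm high, 4 mm walls and floor. Origin at the centre of its underside
- ramekin_a: cream ceramic ramekin, 68 mm diameter, 45 mm high, beside the far end of the boat at the start; bystander. Origin at the centre of its underside
- ramekin_b: second cream ceramic ramekin of the same size, next to the first; bystander. Origin at the centre of its underside
- mug: blue enamel mug, 82 mm diameter, 85 mm high, handle at its +y; bystander. Origin at the centre of its underside
- chopper: nut chopper with a dark crank on a squat glass jar, 94 mm diameter, 180 mm high, crank 66 mm out along its +x; bystander. Origin at the centre of its underside
Mind the look-alikes: they are no part of the job. Of the things that look like the muddler, the middle-sized one is meant.

How it is judged:
On the way, in this order (a step that is already met when the one before it is completed fails the run):
1. the muddler lies flat in the steel tray, released (x of muddler in the frame of tray between -0.045 and 0.045 m and y of muddler in the frame of tray between -0.045 and 0.045 m and angle between the x axis of muddler and the x axis of tray, either way round below 0.6 rad and height (world z) of muddler below 0.045 m and angle between muddler's own x axis and vertical between 1.47 and 1.67 rad and linear speed of muddler below 0.02 m/s and contact force between the fingers and muddler below 0.05 N), for 0.2 s.
2. the boat stands on the drip plate with the spout over its inside, and the guard is open (((x of spout_tip in the frame of boat between -0.066 and 0.066 m and y of spout_tip in the frame of boat between -0.024 and 0.024 m) or (x of spout_tip in the frame of boat between -0.078 and 0.078 m and y of spout_tip in the frame of boat between -0.017 and 0.017 m) or (x of spout_tip in the frame of boat between -0.088 and 0.088 m and y of spout_tip in the frame of boat between -0.011 and 0.011 m)) and angle between boat's own z axis and vertical below 0.08 rad and z of boat in the frame of station between 0.006 and 0.018 m and linear speed of boat below 0.02 m/s and value of joint guard above 0.09 m), for 0.2 s.
3. the pump head is pressed to its stop with the boat under the spout (((x of spout_tip in the frame of boat between -0.066 and 0.066 m and y of spout_tip in the frame of boat between -0.024 and 0.024 m) or (x of spout_tip in the frame of boat between -0.078 and 0.078 m and y of spout_tip in the frame of boat between -0.017 and 0.017 m) or (x of spout_tip in the frame of boat between -0.088 and 0.088 m and y of spout_tip in the frame of boat between -0.011 and 0.011 m)) and angle between boat's own z axis and vertical below 0.08 rad and z of boat in the frame of station between 0.006 and 0.018 m and linear speed of boat below 0.02 m/s and value of joint plunger above 0.0232 m), for 0.1 s.
At the end, for the whole second after the job is handed in: Muddler lying flat and still inside the tray, lengthways (middle within 45 mm of the tray's); boat upright and still on the drip plate with the spout tip over its inside, between its walls; pump head up within 3 mm; guard shut within 6 mm (all of step 1 and ((x of spout_tip in the frame of boat between -0.066 and 0.066 m and y of spout_tip in the frame of boat between -0.024 and 0.024 m) or (x of spout_tip in the frame of boat between -0.078 and 0.078 m and y of spout_tip in the frame of boat between -0.017 and 0.017 m) or (x of spout_tip in the frame of boat between -0.088 and 0.088 m and y of spout_tip in the frame of boat between -0.011 and 0.011 m)) and angle between boat's own z axis and vertical below 0.08 rad and z of boat in the frame of station between 0.006 and 0.018 m and linear speed of boat below 0.02 m/s and value of joint plunger below 0.003 m and value of joint guard below 0.006 m); the robot touches nothing.
It fails at once if the pump head was pressed more than 8 mm without the boat under the spout (value of joint plunger above 0.008 m and not (((x of spout_tip in the frame of boat between -0.066 and 0.066 m and y of spout_tip in the frame of boat between -0.024 and 0.024 m) or (x of spout_tip in the frame of boat between -0.078 and 0.078 m and y of spout_tip in the frame of boat between -0.017 and 0.017 m) or (x of spout_tip in the frame of boat between -0.088 and 0.088 m and y of spout_tip in the frame of boat between -0.011 and 0.011 m)) and angle between boat's own z axis and vertical below 0.08 rad and z of boat in the frame of station between 0.006 and 0.018 m)).
It fails at once if the boat was tipped over (angle between boat's own z axis and vertical above 0.6 rad).
It fails at once if a bystander was pushed more than 30 mm or tipped (distance of any of ramekin_a, ramekin_b, mug, chopper from where it was at the start of the episode above 0.03 m or angle between any of ramekin_a, ramekin_b, mug, chopper's own z axis and vertical above 0.35 rad).
It also fails if it takes over 72 s, if anything falls off the work surface, if the arm or the gripper's body presses on something with over 40 N, if the wrist force passes 120 N, or if a joint passes its speed limit or range.

### The arm

A 6-joint arm with a two-finger parallel gripper is mounted at the origin on the work surface. World frame = base frame: x ahead of the robot, y to its left, z up, the work surface at z = 0. Lengths are in m, angles in rad, forces in N, time in s.
With the tool pointing down it reaches from about 0.35 to 0.85 m from the base axis. Payload 8.1 kg.
Tool frame: the origin (TCP) lies at the very end of the fingers, on their centre line; the grasp point (between the pads) lies 19 mm behind it; z points along the fingers, y is the line along which they close (so a half turn about z gives the same grasp; the last joint's range is limited). The gripper opens to 93 mm and grips with 3 to 60 N. Pads are 15 mm wide; open, the fingers measure 128 mm over their backs; the gripper's body (75 mm by 188 mm) begins 65 mm behind the grasp point.
Start: joints at [-1.397, 0.13, 1.488, -0, 1.523, -0.085], TCP at [0.154, -0.58, 0.219] pointing down, gripper open.
Joint ranges: [-2.96, 2.96], [-0.89, 2.26], [0.02, 2.5], [-1.34, 4.48], [0, 2.73], [-2.66, 2.66]. Speed limits (rad/s): [2.39, 2.39, 2.79, 3.14, 3.14, 3.14].

### API

Orientations are given as a rotation vector (axis times angle).
In Python, from plant import robot gives the robot as it stands. The module is installed in compiled form; this text tells all that it offers.
- The arm moves only by the tool play_rows, never from a script. Its argument "increments" is text: rows parted by semicolons, each of 5 numbers parted by spaces: the shift along the tool's x, y, z in mm, then the turn about the tool's z in degrees, then the closure, from -1 (fully open) to 1 (shut). In form: dx dy dz yaw claw; .... A call has 1 to 20 rows; each row is the pose to reach, as a shift and turn from the pose commanded when the call began, along the tool's axes at that moment; what a row does not reach only later rows make up. A row lasts 1/10 s, in which the tool goes at most 50 mm and 8.59 degrees, less where a joint would pass 70% of its speed; a pose out of reach is approached as far as the arm can. A call with a gripper value outside its range is refused whole. The fingers move at their own pace and stop on an object; "force" is the grip in N (left out, the last holds). Time passes only in rows, so rows that repeat a pose let the fingers close. It gives the time, the measured TCP pose, the force, the opening and the grip force at its end, in the units of the state.
- robot.read_state(): the state, without advancing time (a new reading comes with each control period).
- robot.read_camera(name): name is "scene" or "side" or "wrist"; returns the picture (384x512x3 uint8, blue, green, red); there is no depth.
- robot.calibration(name): a dict with "vertical_fov" (degrees; the focal length in pixels is half the picture's height over the tangent of half this angle, whatever the lens; pixels are square), "cx", "cy" (the principal point, pixels), "rvec" (rotation vector, rad) and "tvec" (3), from world to camera coordinates, as OpenCV has them. Camera axes: x right, y down, z forward; pixel columns grow to the right and rows downward; lengths in m; the calibration is good to about 2 mm. A picture is of the moment at which its call begins: read the wrist's pose just before it. calibration takes no time and is no camera call; for the wrist camera it gives the pose at the moment of the call.
- robot.close_job(): hands the job in; it is judged then, once.
Trained networks look in the newest picture that a camera, given by its name, has taken for a name from the list of things; names that differ only in an ending like _2 or _b are one class to them, and where a whole thing is asked for, a point or a joint stands for the part that bears it (a point fixed in the world has none). Each returns a list of dicts, best first, with "conf" (0 to 1); they miss things now and then, are a little off and sometimes report something else, mostly with a low value. They report only what shows in the picture. A call takes as long as a camera call. They do not tell look-alikes from the thing itself.
- robot.recognise(camera, query): "centre" ([x, y, z] in m, in world coordinates, good to about 4 mm: the middle of the surface that is visible of it).
- robot.regions_of(camera, query): "pixels" (384x512 bool, what is visible of it).
- robot.landmark_of(camera, query): "centre" ([x, y, z] in m, in world coordinates, good to about 4 mm: a listed point, or the origin of a listed thing).
The state is a dict: "t": time; "q": joint angles; "dq": joint speeds; "joint_torque": joint torques, N m; "tool_pos": TCP position; "orientation": TCP orientation; "force": force on the tool from outside, world axes, zero at the start; "wrist_torque": the same for the moment, N m; "opening": finger opening in m; "gripper_force": force on a finger pad.
Only numpy, scipy, OpenCV 4.12 (cv2) and the standard library are available. Lean on these libraries where they do the work, as an engineer would, in place of code of your own. Each camera call takes 0.05 s, during which the arm holds its last target. There are 200 camera calls.

## Working session

There is one attempt and no reset: what is moved stays moved. The work goes in short steps, Python scripts to look and compute and a tool call to move; the robot and the scene stay as the last step left them, time stands still between calls to the robot, and variables do not carry over. Pictures are saved under pics/ and viewed, at most 12 in all, crops included, and the job is handed in when it is done.

Besides the shell and the picture viewer there is one more tool, called after "Request:" as name(argument=value, ...) on one line, values as JSON. play_rows: Moves the arm, as the interface text tells. Its arguments: {"type":"object","properties":{"increments":{"type":"string"},"force":{"type":"number"}},"required":["increments"]}

```bash
mkdir -p pics; cat > h.py <<'E'
import numpy as np, cv2
from plant import robot
def K(c):
    f=192/np.tan(np.radians(c['vertical_fov'])/2); return np.array([[f,0,c['cx']],[0,f,c['cy']],[0,0,1]])
def proj(cam,P):
    c=robot.calibration(cam); return cv2.projectPoints(np.array(P,float).reshape(-1,3),np.array(c['rvec'],float),np.array(c['tvec'],float),K(c),None)[0][:,0]
def ray(c,px):
    R=cv2.Rodrigues(np.array(c['rvec'],float))[0]; o=-R.T@np.array(c['tvec'],float)
    d=R.T@np.linalg.inv(K(c))@np.array([px[0],px[1],1.]); return o,d/np.linalg.norm(d)
def onz(c,px,z):
    o,d=ray(c,px); return o+d*(z-o[2])/d[2]
def tri(c1,p1,c2,p2):
    o1,d1=ray(c1,p1);o2,d2=ray(c2,p2)
    s=np.linalg.lstsq(np.c_[d1,-d2],o2-o1,rcond=None)[0]
    a,b=o1+s[0]*d1,o2+s[1]*d2; return (a+b)/2,np.linalg.norm(a-b)
def Rt():
    return cv2.Rodrigues(np.array(robot.read_state()['orientation'],float))[0]
E
python3 - <<'E'
from h import *
np.set_printoptions(precision=3,suppress=True)
a=robot.read_camera('scene');b=robot.read_camera('side')
cv2.imwrite('pics/scene.png',cv2.resize(a,(800,600)));cv2.imwrite('pics/side.png',cv2.resize(b,(800,600)))
for n in ['scene','side']:
  for q in ['well','drip_plate','spout_tip','plunger_top','guard_handle','boat','muddler','tray','ramekin_a','mug','chopper','station']:
    print(n,q,[(np.round(d['centre'],3).tolist(),round(d['conf'],2),proj(n,d['centre'])[0].round().tolist()) for d in robot.landmark_of(n,q)[:4]])
s=robot.read_state();print(s['t'],s['tool_pos'],Rt())
E
```

```text
scene well [([0.665, 0.04, 0.148], 0.68, [295.0, 207.0])]
scene drip_plate [([0.543, -0.042, 0.014], 0.71, [251.0, 212.0]), ([0.523, 0.025, 0.112], 0.47, [264.0, 183.0]), ([0.637, 0.387, 0.001], 0.39, [365.0, 173.0])]
scene spout_tip [([0.522, 0.024, 0.111], 0.71, [263.0, 183.0]), ([0.446, -0.355, 0.001], 0.47, [155.0, 241.0])]
scene plunger_top [([0.675, -0.026, -0.002], 0.44, [277.0, 241.0])]
scene guard_handle [([0.667, 0.028, 0.177], 0.86, [292.0, 205.0])]
scene boat [([0.449, -0.358, 0.001], 0.76, [155.0, 242.0]), ([0.544, -0.043, 0.012], 0.16, [251.0, 213.0])]
scene muddler [([0.692, -0.107, 0.15], 0.94, [260.0, 238.0]), ([0.301, -0.166, -0.003], 0.88, [183.0, 183.0])]
scene tray [([0.442, 0.366, -0.001], 0.95, [326.0, 140.0])]
scene ramekin_a [([0.593, -0.337, -0.002], 0.79, [182.0, 273.0])]
scene mug [([0.656, -0.276, -0.002], 0.88, [209.0, 278.0])]
scene chopper [([0.638, 0.387, 0.002], 0.57, [365.0, 173.0]), ([0.445, -0.358, 0.002], 0.34, [154.0, 241.0])]
scene station [([0.673, -0.027, -0.004], 0.66, [277.0, 242.0])]
side well [([0.665, 0.04, 0.148], 0.79, [212.0, 196.0])]
[... 273 characters left out ...]
([0.651, -0.27, 0.001], 0.57, [233.0, 182.0])]
side muddler [([0.691, -0.103, 0.15], 0.91, [211.0, 169.0]), ([0.302, -0.167, 0.0], 0.76, [336.0, 204.0]), ([0.797, -0.29, -0.002], 0.63, [193.0, 177.0])]
side tray [([0.436, 0.371, 0.002], 0.73, [291.0, 337.0])]
side ramekin_a [([0.562, -0.252, 0.001], 0.85, [258.0, 186.0]), ([0.593, -0.344, 0.001], 0.57, [252.0, 171.0])]
side mug [([0.653, -0.269, 0.001], 0.61, [233.0, 182.0])]
side chopper [([0.637, 0.381, 0.003], 0.72, [202.0, 333.0])]
side station [([0.677, -0.026, 0.001], 0.61, [214.0, 224.0]), ([0.635, 0.387, -0.002], 0.38, [203.0, 337.0])]
1.3 [ 0.154 -0.58   0.219] [[ 0.967  0.256  0.   ]
 [ 0.256 -0.967  0.   ]
 [ 0.    -0.    -1.   ]]
```

View pics/scene.png

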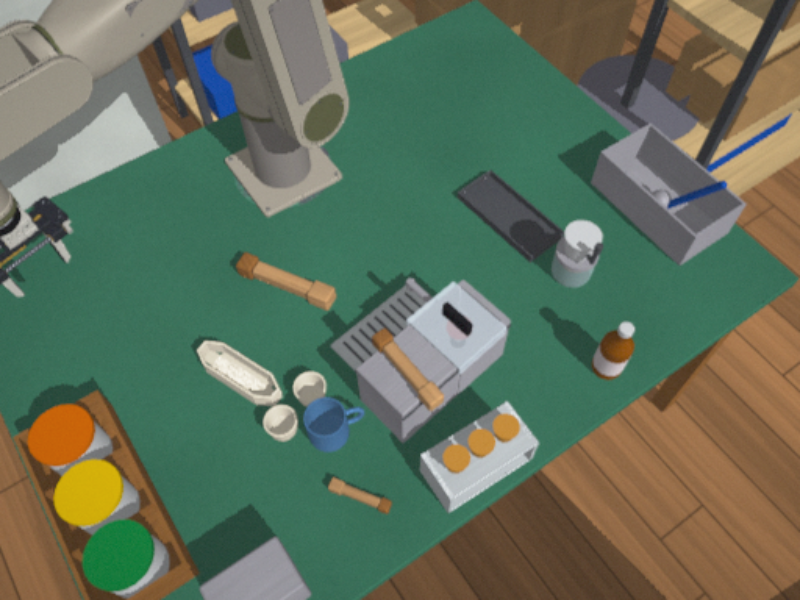

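View pics/side.png

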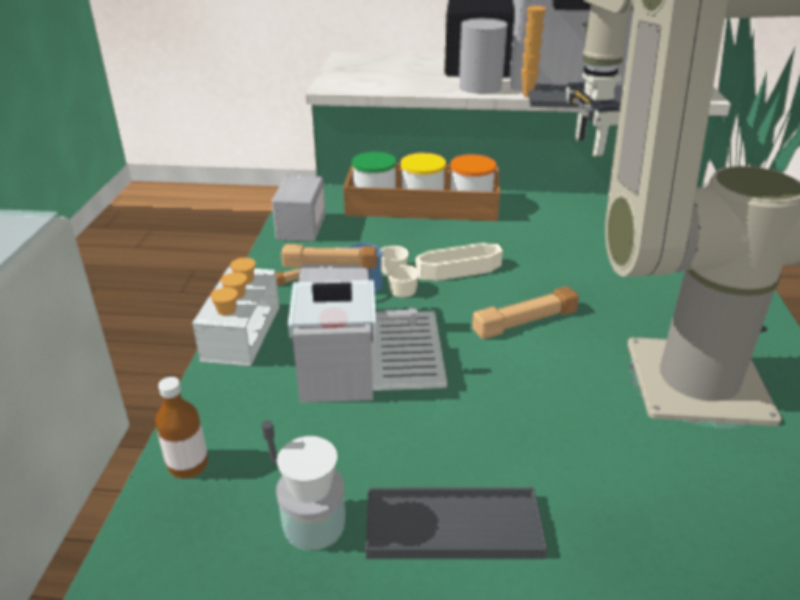

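The muddler-like things in the scene picture (800x600) are the one on the housing at (408,368), a larger one on the counter at (285,280) and a small one at (360,493). The one lying on the housing fits the text. I'll check its size by fitting and in a crop.

```bash
cat >> h.py <<'E'
from scipy.optimize import minimize
def model(kind):
    bx=lambda a,b,w,z0,z1:[[x,y,z] for x in(a,b) for y in(-w,w) for z in (z0,z1)]
    if kind=='boat': return [np.array([[s*x,t*y,z] for s in(1,-1) for t in (1,-1) for z in(0,.042) for x,y in((.068,.031),(.1,.014))])]
    if kind=='tray': return [np.array(bx(-.125,.125,.055,0,.022))]
    if kind=='muddler': return [np.array(bx(-.09,-.06,.017,0,.034)),np.array(bx(-.06,.05,.013,.004,.03)),np.array(bx(.05,.09,.017,0,.034))]
    if kind=='handle': return [np.array(bx(-.035,.035,.007,-.024,.012))]
def sil(kind,p,z,c,sc=1):
    im=np.zeros((384*2,512*2),np.uint8)
    co,si=np.cos(p[2]),np.sin(p[2]); k=p[3] if len(p)>3 else 1
    for M in model(kind):
        M=M*np.array([k,k,k]) if k!=1 else M
        W=np.c_[co*M[:,0]-si*M[:,1]+p[0],si*M[:,0]+co*M[:,1]+p[1],M[:,2]+z]
        u=cv2.projectPoints(W,np.array(c['rvec'],float),np.array(c['tvec'],float),K(c),None)[0][:,0]
        cv2.fillConvexPoly(im,cv2.convexHull(np.round((u*2+.5)*16).astype(np.int32)),1,shift=4)
    return cv2.resize(im.astype(np.float32),(512,384),interpolation=cv2.INTER_AREA)
def fit(kind,masks,p0,z=None,step=None):
    """masks: list of (calib,mask); p=(x,y,yaw[,scale]); z fixed or, if None, last parameter"""
    def cost(p):
        q,zz=(p,z) if z is not None else (p[:-1],p[-1])
        return sum(np.abs(sil(kind,q,zz,c)-m).sum()/m.sum() for c,m in masks)/len(masks)
    best=None
    step=step or [.01,.01,.15,.1][:len(p0)]
    for sg in (1,-1):
        p=np.array(p0,float); 
        for _ in range(2):
            S=np.vstack([p]+[p+sg*np.eye(len(p))[i]*step[i] for i in range(len(p))])
            r=minimize(cost,p,method='Nelder-Mead',options=dict(initial_simplex=S,xatol=2e-4,fatol=1e-4,maxiter=300)); p=r.x
        if best is None or r.fun<best.fun: best=r
    return best.x,best.fun
def mask(cam,q,P):
    u=proj(cam,P)[0]
    L=[d for d in robot.regions_of(cam,q)]
    L=[d for d in L if np.asarray(d['pixels']).any()]
    if not L: return None
    d=min(L,key=lambda d:np.linalg.norm(np.argwhere(d['pixels']).mean(0)[::-1]-u))
    return np.asarray(d['pixels']).astype(np.float32)
E
python3 - <<'E'
from h import *
np.set_printoptions(precision=3,suppress=True)
C={n:robot.calibration(n) for n in('scene','side')}
a=robot.read_camera('scene');robot.read_camera('side')
cv2.imwrite('pics/crop.png',cv2.resize(a[150:350,130:330],(600,600),interpolation=cv2.INTER_CUBIC))
L=dict(well=(0,.07),spout_tip=(-.14,.07),drip_plate=(-.132,.005),station=(0,0));A=[];B=[]
for n in C:
  for q in L:
    d=[d for d in robot.landmark_of(n,q)]
    if d: A.append(L[q]);B.append(d[0]['centre'][:2])
print(np.array(B)); A=np.array(A)
def f(p): co,si=np.cos(p[2]),np.sin(p[2]);return (A@np.array([[co,si],[-si,co]])+p[:2]-B).ravel()
from scipy.optimize import least_squares
r=least_squares(f,[.67,-.027,.1],loss='soft_l1',f_scale=.004);print('station',r.x,np.abs(r.fun).max())
def go(name,q,kind,P,p0,z):
  ms=[(n,mask(n,q,P)) for n in C]; ms=[(n,m) for n,m in ms if m is not None]
  for n,m in ms: print(name,n,'centroid',np.argwhere(m).mean(0)[::-1],m.sum(), fit(kind,[(C[n],m)],p0,z))
  M=[(C[n],m) for n,m in ms]
  print(name,'both',fit(kind,M,p0,z),'z free',fit(kind,M,list(p0)+[z],None,[.01,.01,.15,.01]))
  if kind=='muddler': print('scale',fit(kind,M,list(p0)+[1.],z))
go('boat','boat','boat',[.447,-.358,.02],[.447,-.358,1.0],0)
go('tray','tray','tray',[.44,.368,.01],[.44,.368,0.1],0)
go('mud','muddler','muddler',[.692,-.105,.165],[.692,-.105,.1],.15)
go('mudBig','muddler','muddler',[.301,-.166,.015],[.301,-.166,1.2],0)
print(robot.read_state()['t'])
E
```

```text
[[ 0.663  0.041]
 [ 0.526  0.025]
 [ 0.542 -0.043]
 [ 0.672 -0.025]
 [ 0.664  0.041]
 [ 0.521  0.025]
 [ 0.543 -0.042]
 [ 0.523  0.021]]
station [ 0.673 -0.026  0.145] 0.149660652980659
boat scene centroid [152.925 239.27 ] 1146.0 (array([ 0.447, -0.36 ,  0.371]), np.float64(0.08486038446426392))
boat side centroid [293.773 167.213] 926.0 (array([ 0.441, -0.353,  0.412]), np.float64(0.11879049986600876))
boat both (array([ 0.444, -0.359,  0.362]), np.float64(0.11787949502468109)) z free (array([ 0.443, -0.36 ,  0.383, -0.004]), np.float64(0.09974877536296844))
tray scene centroid [326.112 137.728] 1867.0 (array([0.438, 0.366, 0.085]), np.float64(0.03936797007918358))
tray side centroid [290.37  335.041] 5035.0 (array([0.437, 0.371, 0.095]), np.float64(0.0445878840982914))
tray both (array([0.437, 0.368, 0.088]), np.float64(0.053393278270959854)) z free (array([ 0.437,  0.368,  0.089, -0.003]), np.float64(0.04036647081375122))
mud scene centroid [260.713 236.87 ] 721.0 (array([ 0.691, -0.107,  0.051]), np.float64(0.12482663244009018))
mud side centroid [208.777 163.819] 712.0 (array([ 0.693, -0.105,  0.088]), np.float64(0.18223313987255096))
mud both (array([ 0.693, -0.107,  0.051]), np.float64(0.16757044196128845)) z free (array([ 0.691, -0.107,  0.052,  0.149]), np.float64(0.16407674551010132))
scale (array([ 0.693, -0.107,  0.049,  0.947]), np.float64(0.11164050549268723))
mudBig scene centroid [182.996 180.364] 811.0 (array([ 0.318, -0.155,  0.537]), np.float64(0.28020963072776794))
mudBig side centroid [335.484 199.702] 1027.0 (array([ 0.323, -0.156,  0.516]), np.float64(0.3157254159450531))
mudBig both (array([ 0.32 , -0.155,  0.548]), np.float64(0.3010023832321167)) z free (array([ 0.322, -0.155,  0.522,  0.003]), np.float64(0.2972292900085449))
scale (array([ 0.303, -0.165,  0.541,  1.219]), np.float64(0.12948480248451233))
2.2
```

View pics/crop.png

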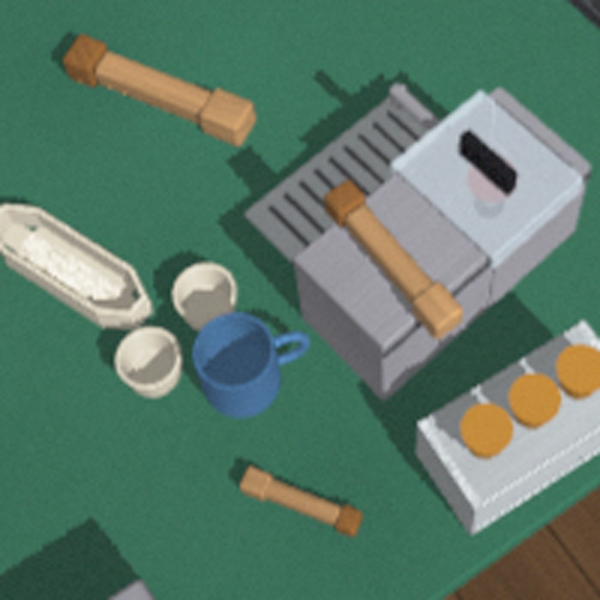

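The crop shows the muddler on the housing at (395,260), the big one at (160,85) and the small one at (300,500). The fitted scales are about 0.95, 1.22 and clearly smaller, so the housing one is the middle-sized one meant. Next I'll move above it.

Request:
play_rows(increments="0 0 -50 0 -0.3;0 0 -100 0 -0.3;640 -320 -100 12 -0.3;640 -320 -100 12 -0.3;640 -320 -100 12 -0.3;640 -320 -100 12 -0.3;640 -320 -100 12 -0.3;640 -320 -100 12 -0.3;640 -320 -100 12 -0.3;640 -320 -100 12 -0.3;640 -320 -100 12 -0.3;640 -320 -100 12 -0.3;640 -320 -100 12 -0.3;640 -320 -100 12 -0.3;640 -320 -100 12 -0.3;640 -320 -100 12 -0.3;640 -320 -100 12 -0.3;640 -320 -100 12 -0.3;640 -320 -100 12 -0.3;640 -320 -100 12 -0.3", force=15)

```text
t: 4.2
tool_pos: [0.6897, -0.1082, 0.319]
orientation: [3.14, 0.075, 0.0]
force: [0.0, -0.2, 0.0]
opening: 0.0607
gripper_force: 0.0
```

```bash
cat >> h.py <<'E'
def plan(x,y,z,ang,):
    s=robot.read_state(); R=Rt(); d=R.T@(np.array([x,y,z])-s['tool_pos'])*1000
    a=np.arctan2(R[1,0],R[0,0]); t=np.degrees((a-ang+np.pi)%(2*np.pi)-np.pi)
    print('plan',np.round(d,1),'yaw',round(t,1),'(or',round(t-np.sign(t)*180,1),') rows',int(np.ceil(np.linalg.norm(d)/50)),'q6',round(s['q'][5],2))
E
python3 - <<'E'
from h import *
np.set_printoptions(precision=3,suppress=True)
s=robot.read_state();print(s['t'],s['tool_pos'],s['opening'],Rt()[:,0])
c=robot.calibration('wrist');im=robot.read_camera('wrist');cv2.imwrite('pics/w1.png',im)
for q in ['muddler','guard_handle','well','spout_tip','station','drip_plate']:
  print(q,[(d['centre'],round(d['conf'],2)) for d in robot.landmark_of('wrist',q)[:3]])
m=mask('wrist','muddler',[.692,-.107,.167])
if m is not None:
  print(m.sum(),fit('muddler',[(c,m)],[.692,-.107,.05],.15))
  C=robot.calibration('scene');robot.read_camera('scene');m2=mask('scene','muddler',[.692,-.107,.167])
  print(fit('muddler',[(c,m),(C,m2)],[.692,-.107,.05,.15],None,[.01,.01,.1,.01]))
plan(.692,-.107,.157,.05)
E
```

```text
4.2 [ 0.69  -0.108  0.319] 0.06073994791392451 [0.999 0.048 0.   ]
muddler [([0.6917, -0.106, 0.1523], 0.92), ([0.3044, -0.1678, -0.0014], 0.91), ([0.7988, -0.2906, 0.0018], 0.9)]
guard_handle [([0.6613, 0.0292, 0.1799], 0.83)]
well [([0.6669, 0.0363, 0.1493], 0.61)]
spout_tip []
station [([0.6748, -0.0289, 0.0004], 0.89)]
drip_plate [([0.5423, -0.0404, 0.0087], 0.64)]
6261.0 (array([ 0.693, -0.106,  0.053]), np.float64(0.06113240867853165))
(array([ 0.693, -0.106,  0.054,  0.142]), np.float64(0.2105739563703537))
plan [  1.7   0.  161.7] yaw -0.0 (or 180.0 ) rows 4 q6 1.29
```

View pics/w1.png

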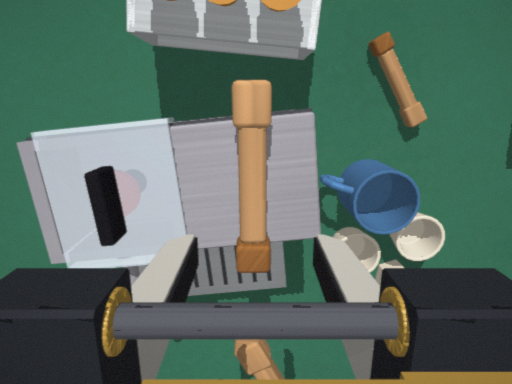

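Wrist view: the muddler is centred between the fingers (column ~253), with the handle on the left at (105,205). I'll go down and grip it.

Request:
play_rows(increments="2 0 50 0 -0.3;2 0 100 0 -0.3;2 0 140 0 -0.3;2 0 152 0 -0.3;2 0 162 0 -0.3;2 0 162 0 -0.3;2 0 162 0 1;2 0 162 0 1;2 0 162 0 1;2 0 162 0 1;2 0 162 0 1;2 0 162 0 1;2 0 150 0 1;2 0 120 0 1;2 0 80 0 1;2 0 40 0 1;2 0 40 0 1", force=15)

```text
t: 6.4
tool_pos: [0.695, -0.1075, 0.2881]
orientation: [3.137, 0.077, 0.019]
force: [1.1, 0.4, 0.3]
opening: 0.0261
gripper_force: 15.0
```

```bash
python3 - <<'E'
from h import *
np.set_printoptions(precision=3,suppress=True)
plan(.437,.368,.28,.09)
C={n:robot.calibration(n) for n in('scene','side')}
for n in C:
  robot.read_camera(n)
  print([(d['centre'],round(d['conf'],2)) for d in robot.landmark_of(n,'muddler')])
E
```

```text
plan [-234.4 -487.6    3.7] yaw -2.3 (or 177.7 ) rows 11 q6 1.3
[([0.8022, -0.2935, -0.0037], 0.86), ([0.3001, -0.1708, -0.0019], 0.81), ([0.6928, -0.1101, 0.2831], 0.79)]
[([0.6904, -0.1034, 0.2723], 0.86), ([0.3032, -0.1675, -0.0003], 0.83), ([0.7974, -0.2886, -0.0006], 0.68)]
```

Request:
play_rows(increments="-234 -488 0 -2 1;-234 -488 0 -2 1;-234 -488 0 -2 1;-234 -488 0 -2 1;-234 -488 0 -2 1;-234 -488 0 -2 1;-234 -488 0 -2 1;-234 -488 0 -2 1;-234 -488 0 -2 1;-234 -488 0 -2 1;-234 -488 0 -2 1;-234 -488 0 -2 1;-234 -488 0 -2 1;-234 -488 0 -2 1")

```text
t: 8.0
tool_pos: [0.4346, 0.3679, 0.2773]
orientation: [3.137, 0.131, -0.003]
force: [-0.1, 0.4, -0.5]
opening: 0.0258
gripper_force: 15.0
```

```bash
python3 - <<'E'
from h import *
np.set_printoptions(precision=3,suppress=True)
plan(.437,.368,.013,.09)
C={n:robot.calibration(n) for n in('scene','side')}
for n in C:
  robot.read_camera(n)
  print([(d['centre'],round(d['conf'],2)) for d in robot.landmark_of(n,'muddler')])
c=robot.calibration('wrist');robot.read_camera('wrist')
print([(d['centre'],round(d['conf'],2)) for d in robot.landmark_of('wrist','tray')+robot.landmark_of('wrist','muddler')])
E
```

```text
plan [  2.8  -0.3 264.3] yaw -0.4 (or 179.6 ) rows 6 q6 2.1
[([0.3024, -0.1696, -0.0025], 0.85), ([0.4305, 0.3662, 0.2704], 0.83), ([0.8008, -0.2917, -0.004], 0.53), ([0.522, 0.0269, 0.1152], 0.48)]
[([0.4314, 0.3705, 0.2685], 0.95), ([0.303, -0.1688, -0.0032], 0.62), ([0.8, -0.2884, -0.0011], 0.51)]
[([0.4387, 0.368, 0.2747], 0.97)]
```

Request:
play_rows(increments="3 0 50 0 1;3 0 100 0 1;3 0 150 0 1;3 0 200 0 1;3 0 235 0 1;3 0 252 0 1;3 0 262 0 1;3 0 264 0 1;3 0 264 0 1;3 0 264 0 -0.3;3 0 264 0 -0.3;3 0 264 0 -0.3;3 0 264 0 -0.3;3 0 240 0 -0.3;3 0 200 0 -0.3;3 0 150 0 -0.3;3 0 100 0 -0.3;3 0 50 0 -0.3;3 0 50 0 -0.3")

```text
t: 10.25
tool_pos: [0.441, 0.3719, 0.2386]
orientation: [-3.131, -0.132, -0.019]
force: [1.0, 1.6, 0.9]
opening: 0.0606
gripper_force: 0.0
```

```bash
python3 - <<'E'
from h import *
np.set_printoptions(precision=3,suppress=True)
C={n:robot.calibration(n) for n in('scene','side')}
for n in C:
  robot.read_camera(n)
  print([(d['centre'],round(d['conf'],2)) for d in robot.landmark_of(n,'muddler')])
  m=mask(n,'muddler',[.437,.368,.02]);print(fit('muddler',[(C[n],m)],[.437,.368,.09],.004))
plan(.447,-.36,.25,.37)
plan(.35,-.36,.25,.37)
robot.read_camera('scene');print([(d['centre'],round(d['conf'],2)) for n in C for d in robot.landmark_of('scene','boat')+robot.landmark_of('scene','ramekin_a')])
E
```

```text
[([0.299, -0.1668, -0.0011], 0.9), ([0.4359, 0.3707, 0.0048], 0.64), ([0.7995, -0.2899, -0.0027], 0.57), ([0.6708, -0.0222, -0.0022], 0.21)]
(array([0.438, 0.368, 0.071]), np.float64(0.2836426794528961))
[([0.4388, 0.3728, 0.002], 0.98), ([0.3006, -0.1683, -0.0034], 0.59), ([0.6379, 0.3819, 0.0001], 0.33)]
(array([0.439, 0.371, 0.093]), np.float64(0.16508053243160248))
plan [-51.1 727.  -22.1] yaw -16.4 (or 163.6 ) rows 15 q6 2.1
plan [-147.7  718.8  -21.8] yaw -16.4 (or 163.6 ) rows 15 q6 2.1
[([0.446, -0.3612, -0.0019], 0.63), ([0.5922, -0.3389, -0.0014], 0.81), ([0.5666, -0.2584, -0.0003], 0.55), ([0.446, -0.3612, -0.0019], 0.63), ([0.5922, -0.3389, -0.0014], 0.81), ([0.5666, -0.2584, -0.0003], 0.55)]
```

The muddler lies in the tray at about (0.438,0.371), angle ~0.09. Now the boat. I plan to hold it across its parallel sides on the robot side of its centre, and bring it in along the station's +x in front of the nozzle.

Request:
play_rows(increments="-80 734 0 -16 -1;-80 734 0 -16 -1;-80 734 0 -16 -1;-80 734 0 -16 -1;-80 734 0 -16 -1;-80 734 0 -16 -1;-80 734 0 -16 -1;-80 734 0 -16 -1;-80 734 0 -16 -1;-80 734 0 -16 -1;-80 734 0 -16 -1;-80 734 0 -16 -1;-80 734 0 -16 -1;-80 734 0 -16 -1;-80 734 0 -16 -1;-80 734 0 -16 -1;-80 734 0 -16 -1;-80 734 0 -16 -1")

```text
t: 12.6
tool_pos: [0.4197, -0.3679, 0.2284]
orientation: [-3.089, -0.569, 0.0]
force: [-0.2, -0.1, -0.1]
opening: 0.093
gripper_force: 0.0
```

```bash
python3 - <<'E'
from h import *
np.set_printoptions(precision=3,suppress=True)
s=robot.read_state();print(s['tool_pos'],Rt())
cs=robot.calibration('scene');robot.read_camera('scene');ms=mask('scene','boat',[.445,-.36,.02]);robot.read_camera('side');cd=robot.calibration('side');md=mask('side','boat',[.445,-.36,.02])
c=robot.calibration('wrist');im=robot.read_camera('wrist')
print([(d['centre'],round(d['conf'],2)) for d in robot.landmark_of('wrist','boat')])
m=mask('wrist','boat',[.445,-.36,.02]);cv2.imwrite('pics/w2.png',im)
for M in ([(c,m)],[(cs,ms)],[(cd,md)],[(c,m),(cs,ms),(cd,md)]): print(fit('boat',M,[.445,-.36,.37],0))
print('z',fit('boat',[(c,m),(cs,ms)],[.445,-.36,.37,0.],None,[.01,.01,.1,.01]))
for q in ['ramekin_a','mug']: print([(d['centre'],round(d['conf'],2)) for d in robot.landmark_of('wrist',q)])
E
```

```text
[ 0.42  -0.368  0.228] [[ 0.934  0.356 -0.   ]
 [ 0.356 -0.934  0.001]
 [ 0.    -0.001 -1.   ]]
[([0.4408, -0.3566, 0.0031], 0.56)]Traceback (most recent call last):
  File "<stdin>", line 8, in <module>
  File "h.py", line 45, in fit
    r=minimize(cost,p,method='Nelder-Mead',options=dict(initial_simplex=S,xatol=2e-4,fatol=1e-4,maxiter=300)); p=r.x
    res = _minimize_neldermead(fun, x0, args, callback, bounds=bounds,
                               **options)
    fsim[k] = func(sim[k])
              ~~~~^^^^^^^^
    fx = function(np.copy(x), *(wrapper_args + args))
  File "h.py", line 38, in cost
    return sum(np.abs(sil(kind,q,zz,c)-m).sum()/m.sum() for c,m in masks)/len(masks)
           ~~~^^^^^^^^^^^^^^^^^^^^^^^^^^^^^^^^^^^^^^^^^^^^^^^^^^^^^^^^^^^
  File "h.py", line 38, in <genexpr>
    return sum(np.abs(sil(kind,q,zz,c)-m).sum()/m.sum() for c,m in masks)/len(masks)
                      ~~~~~~~~~~~~~~~~^~
TypeError: unsupported operand type(s) for -: 'float' and 'NoneType'
```

View pics/w2.png

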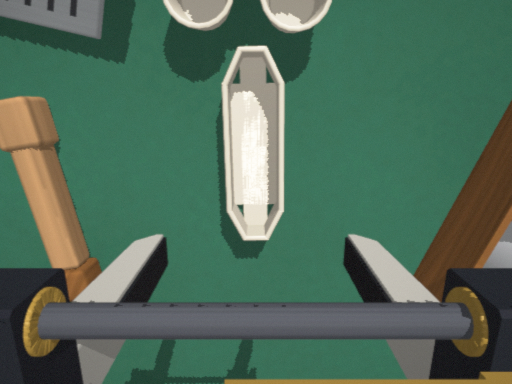

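The wrist view shows the whole boat: far end at (253,48), near end at (257,238), sides at columns 224 and 284, centred between the fingers. I'll turn these rim pixels into positions.

```bash
python3 - <<'E'
from h import *
np.set_printoptions(precision=4,suppress=True)
c=robot.calibration('wrist')
f=[onz(c,p,.042) for p in [(253,47),(256,238),(223.5,84),(284.5,84),(227,208),(284,208)]]
print(np.array(f)); print('len',np.linalg.norm(f[0]-f[1]),'w',np.linalg.norm(f[2]-f[3]),np.linalg.norm(f[4]-f[5]))
d=f[0]-f[1];print('mid',(f[0]+f[1])/2,'yaw',np.arctan2(d[1],d[0]), 'side yaw',[np.arctan2(*(a-b)[1::-1]) for a,b in((f[2],f[4]),(f[3],f[5]))],'mid4',np.mean(f[2:],0))
s=robot.read_camera('scene')
def go(cam):
  robot.read_camera(cam); cc=robot.calibration(cam)
  m=[mask(cam,'boat',[.445,-.36,.02])][0]
  if m is not None:
    print(cam,fit('boat',[(cc,m)],[.445,-.36,.37],0))
    return cc,m
M=[x for x in map(go,['wrist','scene','side']) if x]
print('zfree',fit('boat',M,[.445,-.36,.37,0.],None,[.01,.01,.1,.01]))
plan(.419,-.370,.013,.37)
E
```

```text
[[ 0.5367 -0.322   0.042 ]
 [ 0.3557 -0.3939  0.042 ]
 [ 0.4952 -0.3068  0.042 ]
 [ 0.5164 -0.3625  0.042 ]
 [ 0.377  -0.3524  0.042 ]
 [ 0.3987 -0.4097  0.042 ]]
len 0.19480012988675707 w 0.0595650900618588 0.06134678081916559
mid [ 0.4462 -0.3579  0.042 ] yaw 0.378121856001495 side yaw [np.float64(0.3676238903425476), np.float64(0.381677810871912)] mid4 [ 0.4468 -0.3579  0.042 ]
wrist (array([ 0.4443, -0.3574,  0.3789]), np.float64(0.048414818942546844))
scene (array([ 0.4451, -0.3601,  0.3964]), np.float64(0.05016380175948143))
side (array([ 0.4448, -0.3525,  0.4005]), np.float64(0.10912486910820007))
zfree (array([ 0.4448, -0.3579,  0.3868, -0.0039]), np.float64(0.07162729650735855))
plan [ -1.    0.9 215.6] yaw -0.4 (or 179.6 ) rows 5 q6 0.39
```

Boat at (0.445,-0.358), yaw 0.38, standing on the counter, and its sizes agree (195 x 60 mm measured). The tool is already over the grip point, so straight down.

Request:
play_rows(increments="0 0 50 -1 -1;0 0 100 -1 -1;0 0 150 -1 -1;0 0 185 -1 -1;0 0 203 -1 -1;0 0 214 -1 -1;0 0 215 -1 -1;0 0 215 -1 1;0 0 215 -1 1;0 0 215 -1 1;0 0 215 -1 1;0 0 215 -1 1;0 0 215 -1 1;0 0 205 -1 1;0 0 180 -1 1;0 0 140 -1 1;0 0 120 -1 1;0 0 120 -1 1", force=40)

```text
t: 15.1
tool_pos: [0.4216, -0.3709, 0.1131]
orientation: [3.079, 0.594, 0.006]
force: [1.5, -1.4, -2.3]
opening: 0.0617
gripper_force: 40.0
```

```bash
python3 - <<'E'
from h import *
np.set_printoptions(precision=4,suppress=True)
s=robot.read_state();print(s['tool_pos'])
for cam in ['scene','side','wrist']:
  im=robot.read_camera(cam)
  print(cam,[(d['centre'],round(d['conf'],2)) for d in robot.landmark_of(cam,'boat')[:2]],[d['centre'] for d in robot.landmark_of(cam,'spout_tip')[:1]])
  if cam=='wrist': cv2.imwrite('pics/w3.png',im)
st=np.array([.673,-.026]);a=.145;R=np.array([[np.cos(a),-np.sin(a)],[np.sin(a),np.cos(a)]])
for n,p in dict(tip=(-.14,.07),pre=(-.33,.07),fin=(-.203,.07)).items(): print(n,st+R@p)
P=st+R@(-.33,.07);plan(P[0],P[1],.2,.145)
E
```

```text
[ 0.4216 -0.3709  0.1131]
scene [([0.4479, -0.3645, 0.0991], 0.96)] [[0.5211, 0.0222, 0.1123]]
side [([0.4429, -0.3568, 0.0919], 0.84)] [[0.5234, 0.0236, 0.1127]]
wrist [([0.4414, -0.3548, 0.0937], 0.62)] []
tip [0.5244 0.023 ]
pre [ 0.3363 -0.0044]
fin [0.462  0.0139]
plan [  58.4 -368.7  -91.9] yaw 13.5 (or -166.5 ) rows 8 q6 0.38
```

View pics/w3.png

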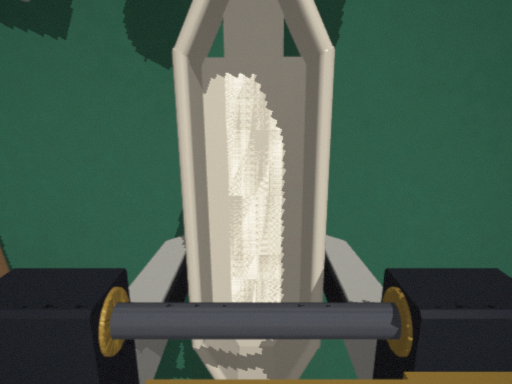

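The boat is gripped (opening 61.7 mm) and hangs practically level, with its origin about 0.095 high. I'll carry it to a place in front of the nozzle.

Request:
play_rows(increments="0 0 -47 0 1;24 -90 -47 4 1;24 -90 -47 4 1;48 -181 -47 7 1;48 -181 -47 7 1;72 -270 -47 10 1;72 -270 -47 10 1;96 -330 -47 13.5 1;96 -362 -47 13.5 1;96 -362 -47 13.5 1;96 -362 -47 13.5 1")

```text
t: 16.65
tool_pos: [0.374, 0.0039, 0.1556]
orientation: [3.133, 0.234, 0.001]
force: [-0.1, -0.4, -3.1]
opening: 0.0615
gripper_force: 40.0
```

```bash
python3 - <<'E'
from h import *
np.set_printoptions(precision=4,suppress=True)
s=robot.read_state();print(s['tool_pos'],s['opening'],s['gripper_force'])
for cam in ['scene','side','wrist']:
  im=robot.read_camera(cam)
  for q in ['boat','spout_tip','drip_plate','station','well','guard_handle']:
    print(cam,q,[(d['centre'],round(d['conf'],2)) for d in robot.landmark_of(cam,q)[:2]])
  c=robot.calibration(cam);m=mask(cam,'boat',[.403,.005,.16])
  if m is not None: print(fit('boat',[(c,m)],[.403,.005,.145],s['tool_pos'][2]-.013))
  if cam=='side': cv2.imwrite('pics/s4.png',cv2.resize(im[150:270,190:350],(800,600)))
a=.145
for x in(.376,.462):plan(x,.001 if x<.4 else .014,.04,.145)
E
```

```text
[0.374  0.0039 0.1556] 0.06149939896237565 39.96642708778381
scene boat [([0.4014, 0.0039, 0.1441], 0.98)]
scene spout_tip [([0.5255, 0.0234, 0.1114], 0.85)]
scene drip_plate [([0.5438, -0.0422, 0.0152], 0.95)]
scene station [([0.6734, -0.0274, 0.0002], 0.64)]
scene well [([0.6664, 0.0381, 0.1491], 0.75), ([0.542, -0.0411, 0.0121], 0.34)]
scene guard_handle [([0.6685, 0.0268, 0.177], 0.9)]
side boat [([0.3999, 0.0093, 0.139], 0.73)]
side spout_tip [([0.5207, 0.023, 0.1104], 0.92)]
side drip_plate [([0.6721, -0.0274, 0.0017], 0.61)]
side station [([0.6749, -0.024, -0.0002], 0.86)]
side well [([0.6643, 0.0418, 0.1481], 0.62)]
side guard_handle [([0.6673, 0.0316, 0.1836], 0.58), ([0.5635, -0.253, 0.003], 0.39)]
(array([0.4008, 0.0106, 0.1247]), np.float64(0.26658686995506287))
wrist boat [([0.3996, 0.01, 0.1434], 0.69)]
wrist spout_tip []
wrist drip_plate []
wrist station []
wrist well []
wrist guard_handle []
(array([0.3972, 0.0069, 0.1449]), np.float64(0.17912796139717102))
plan [  1.5   2.2 115.7] yaw 0.0 (or -180.0 ) rows 3 q6 1.3
plan [ 88.5   1.8 115.7] yaw 0.0 (or -180.0 ) rows 3 q6 1.3
```

View pics/s4.png

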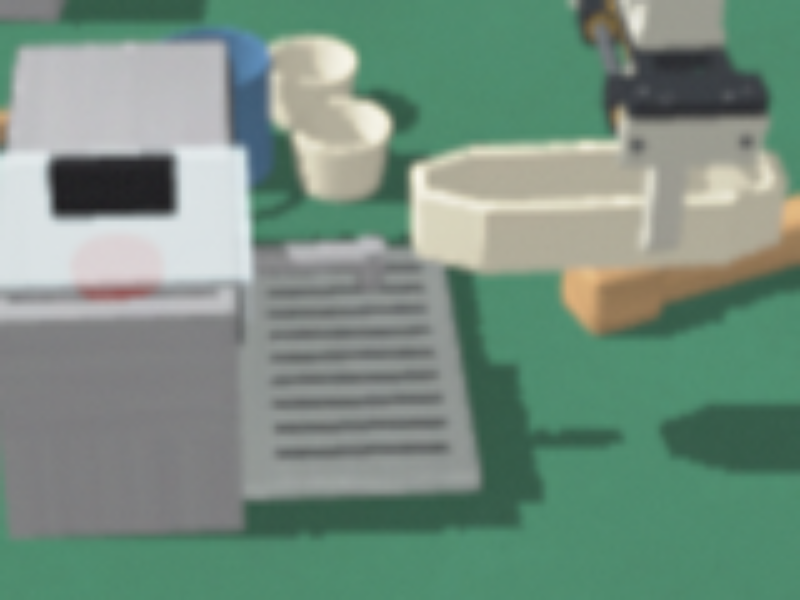

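The boat hangs level in front of the nozzle (nozzle at about (375,265) in the crop). I'll lower it, slide it in and then check.

Request:
play_rows(increments="0 2 40 0 1;0 2 80 0 1;0 2 110 0 1;0 2 116 0 1;0 2 116 0 1;20 2 116 0 1;40 2 116 0 1;60 2 116 0 1;78 2 116 0 1;88 2 116 0 1;88 2 116 0 1;88 2 116 0 1;88 2 122 0 1;88 2 127 0 1;88 2 127 0 1")

```text
t: 19.35
tool_pos: [0.46, 0.0137, 0.0274]
orientation: [-3.133, -0.228, 0.004]
force: [-0.4, -0.0, -2.5]
opening: 0.0616
gripper_force: 40.0
```

```bash
python3 - <<'E'
from h import *
np.set_printoptions(precision=4,suppress=True)
s=robot.read_state();print(s['tool_pos'])
for cam in ['scene','side']:
  im=robot.read_camera(cam)
  for q in ['boat','spout_tip']:
    print(cam,q,[(d['centre'],round(d['conf'],2)) for d in robot.landmark_of(cam,q)[:2]])
  if cam=='side': cv2.imwrite('pics/s5.png',cv2.resize(im[150:270,190:350],(800,600)))
E
```

```text
[0.46   0.0137 0.0274]
scene boat []
scene spout_tip [([0.5224, 0.024, 0.1095], 0.71), ([0.6377, 0.3869, 0.004], 0.71)]
side boat [([0.4884, 0.0216, 0.0149], 0.96)]
side spout_tip [([0.5266, 0.0237, 0.1138], 0.78)]
```

View pics/s5.png

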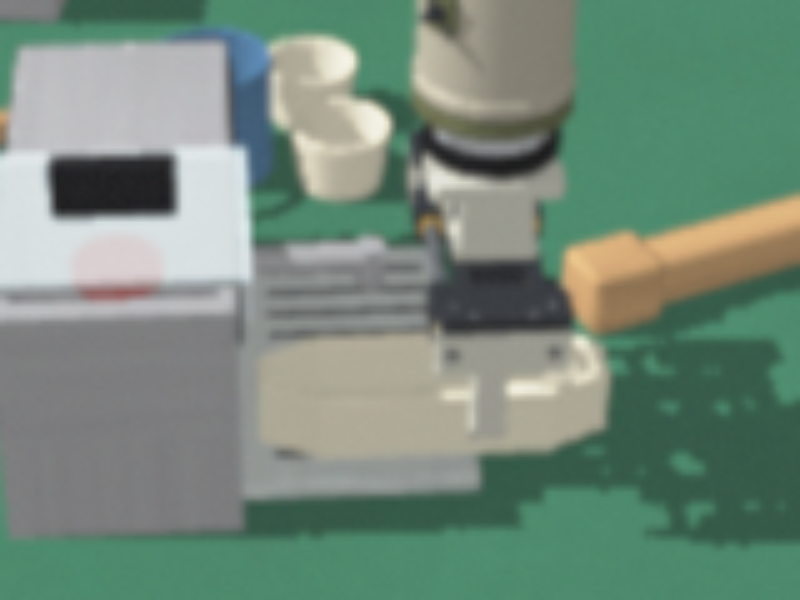

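The boat sits low on the plate in front of the housing and hangs level. The nozzle (370,275) projects above it, as it should for its height. I'll set it down, release and rise.

Request:
play_rows(increments="0 0 1 0 1;0 0 2 0 1;0 0 2 0 0.2;0 0 2 0 -1;0 0 2 0 -1;0 0 2 0 -1;0 0 2 0 -1;0 0 -20 0 -1;0 0 -60 0 -1;0 0 -110 0 -1;0 0 -160 0 -1;0 0 -210 0 -1;0 0 -210 0 -1")

```text
t: 20.95
tool_pos: [0.4654, 0.0134, 0.2473]
orientation: [3.131, 0.228, 0.021]
force: [0.1, 0.7, 0.4]
opening: 0.0922
gripper_force: 0.0
```

```bash
python3 - <<'E'
from h import *
np.set_printoptions(precision=4,suppress=True)
M=[]
for cam in ['scene','side','wrist']:
  im=robot.read_camera(cam)
  for q in ['boat','spout_tip','guard_handle','station','well']:
    print(cam,q,[(d['centre'],round(d['conf'],2)) for d in robot.landmark_of(cam,q)[:2]])
  c=robot.calibration(cam);m=mask(cam,'boat',[.488,.02,.03])
  if m is not None: print('fit',fit('boat',[(c,m)],[.488,.02,.145],.012),m.sum())
  if cam=='wrist': cv2.imwrite('pics/w6.png',im)
plan(.667,.03,.26,.145)
E
```

```text
scene boat [([0.4912, 0.0146, 0.0124], 0.86)]
scene spout_tip [([0.526, 0.024, 0.1112], 0.74)]
scene guard_handle [([0.6654, 0.0256, 0.1768], 0.95), ([0.6713, -0.0256, -0.0011], 0.31)]
scene station [([0.671, -0.0281, -0.0027], 0.88)]
scene well [([0.6637, 0.0397, 0.1483], 0.98)]
fit (array([ 0.4719,  0.0116, -0.0041]), np.float64(0.4092336595058441)) 796.0
side boat [([0.4863, 0.0176, 0.0087], 0.78)]
side spout_tip [([0.5224, 0.0208, 0.1128], 0.69)]
side guard_handle [([0.6666, 0.0314, 0.1857], 0.75)]
side station [([0.6751, -0.0269, -0.0007], 0.94)]
side well [([0.6648, 0.0388, 0.1469], 0.9)]
fit (array([0.4887, 0.0221, 0.1373]), np.float64(0.04386763647198677)) 1647.0
wrist boat [([0.4897, 0.02, 0.0134], 0.7)]
wrist spout_tip [([0.5244, 0.0207, 0.1108], 0.92)]
wrist guard_handle []
wrist station []
wrist well []
fit (array([0.4869, 0.017 , 0.1543]), np.float64(0.2917836308479309)) 8550.0
plan [205.7  13.6 -21.3] yaw 0.0 (or -180.0 ) rows 5 q6 1.34
```

View pics/w6.png

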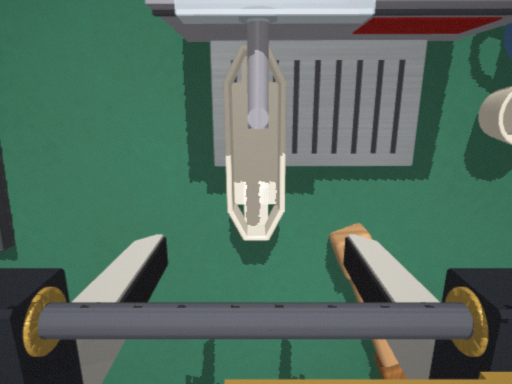

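The boat stands on the plate with the spout over its inside (nozzle (258,118), well between the walls). Now I'll hover over the guard handle.

Request:
play_rows(increments="205 14 -15 0 -0.1;205 14 -15 0 -0.1;205 14 -15 0 -0.1;205 14 -15 0 -0.1;205 14 -15 0 -0.1;205 14 -15 0 -0.1;205 14 -15 0 -0.1", force=20)

```text
t: 22.7
tool_pos: [0.6657, 0.0295, 0.2538]
orientation: [3.133, 0.228, -0.0]
force: [-0.5, 0.3, -0.4]
opening: 0.0514
gripper_force: 0.0
```

```bash
python3 - <<'E'
from h import *
np.set_printoptions(precision=4,suppress=True)
print(robot.read_state()['tool_pos'])
for cam in ['wrist','scene','side']:
  c=robot.calibration(cam);im=robot.read_camera(cam)
  print(cam,[(d['centre'],round(d['conf'],2)) for d in robot.landmark_of(cam,'guard_handle')[:2]],[(d['centre'],round(d['conf'],2)) for d in robot.landmark_of(cam,'well')[:1]])
  g=cv2.cvtColor(im,cv2.COLOR_BGR2GRAY)
  u=proj(cam,[.667,.029,.181])[0]
  n,l,st,ce=cv2.connectedComponentsWithStats((g<45).astype(np.uint8))
  i=min(range(1,n),key=lambda i:np.linalg.norm(ce[i]-u)+(1e3 if st[i,4]<20 else 0));m=(l==i).astype(np.float32);print(u,ce[i],st[i])
  print(fit('handle',[(c,m)],[.667,.029,.145],.181))
  globals().setdefault('M',[]).append((c,m))
print(fit('handle',M,[.667,.029,.145],.181))
plan(.667,.029,.166,.145)
E
```

```text
[0.6657 0.0295 0.2538]
wrist [([0.6636, 0.031, 0.1794], 0.6)] []
[255.8802 207.1784] [252.7249 208.1752] [ 244  159   19  100 1741]
(array([0.6645, 0.0301, 0.151 ]), np.float64(0.22300401329994202))
scene [([0.6648, 0.027, 0.1786], 0.78)] [([0.666, 0.0391, 0.1515], 0.74)]
[292.5777 203.8525] [293.5948 205.25  ] [284 198  18  16 116]
(array([ 0.667 ,  0.0305, -0.025 ]), np.float64(0.8987069129943848))
side [([0.6627, 0.0381, 0.1459], 0.74), ([0.6695, 0.0313, 0.1853], 0.73)] [([0.6666, 0.038, 0.1495], 0.68)]
[211.1005 184.1653] [212.0708 186.8255] [201 182  23  10 212]
(array([0.6708, 0.0218, 0.0966]), np.float64(0.7452830076217651))
(array([0.6655, 0.0314, 0.0977]), np.float64(0.6599783897399902))
plan [ 0.7  0.6 88.3] yaw 0.0 (or -180.0 ) rows 2 q6 1.39
```

Request:
play_rows(increments="0 0 45 0 -0.1;0 0 75 0 -0.1;0 0 87 0 -0.1;0 0 87 0 -0.1;0 0 87 0 1;0 0 87 0 1;0 0 87 0 1;0 0 87 0 1;0 0 87 0 1;0 15 87 0 1;0 35 87 0 1;0 55 87 0 1;0 75 87 0 1;0 95 87 0 1;0 105 87 0 1;0 110 87 0 1;0 110 87 0 1;0 110 87 0 1", force=20)

```text
t: 24.95
tool_pos: [0.6834, -0.082, 0.1673]
orientation: [3.132, 0.225, 0.004]
force: [4.7, -0.5, 4.3]
opening: 0.0136
gripper_force: 20.0
```

```bash
python3 - <<'E'
from h import *
np.set_printoptions(precision=4,suppress=True)
s=robot.read_state();print(s['tool_pos'],s['force'],s['opening'])
for cam in ['scene','side']:
  im=robot.read_camera(cam)
  for q in ['guard_handle','plunger_top','well','boat']: print(cam,q,[(d['centre'],round(d['conf'],2)) for d in robot.landmark_of(cam,q)[:2]])
cv2.imwrite('pics/s7.png',cv2.resize(im[130:270,150:350],(800,560)))
E
```

```text
[ 0.6834 -0.082   0.1673] [ 4.6913 -0.5457  4.2875] 0.013635455171256807
scene guard_handle [([0.6821, -0.0885, 0.1769], 0.67)]
scene plunger_top [([0.6613, 0.0474, 0.1329], 0.68), ([0.5429, -0.0404, 0.0113], 0.46)]
scene well [([0.6638, 0.043, 0.1508], 0.82), ([0.5422, -0.0426, 0.0109], 0.42)]
scene boat [([0.4899, 0.017, 0.0106], 0.7), ([0.5437, -0.0427, 0.0157], 0.67)]
side guard_handle [([0.6847, -0.0828, 0.1854], 0.97)]
side plunger_top [([0.6623, 0.0418, 0.1412], 0.55)]
side well [([0.6664, 0.0409, 0.1457], 0.95)]
side boat [([0.4887, 0.0202, 0.012], 0.64)]
```

View pics/s7.png

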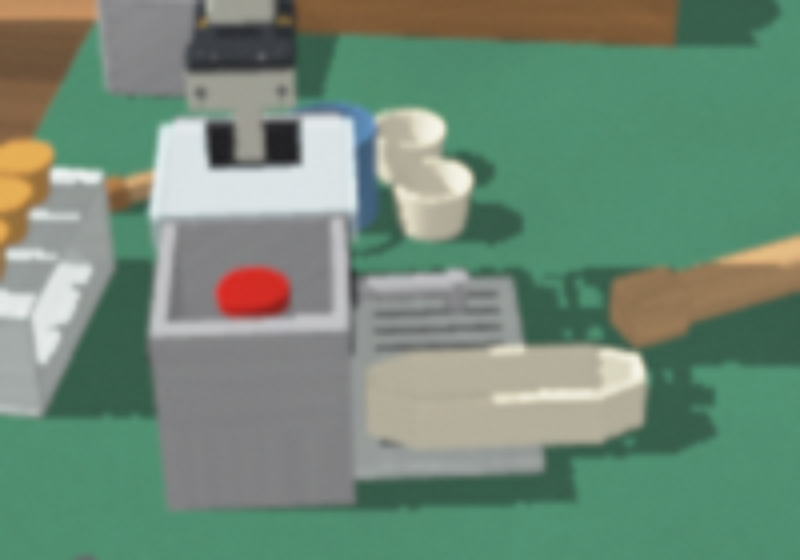

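The guard is open: the red head at (253,290) is uncovered and the boat stands on the plate. I'll release the handle, rise and go over the pump head.

Request:
play_rows(increments="0 0 0 0 -0.1;0 0 0 0 -0.1;0 0 0 0 -0.1;0 0 0 0 -0.1;0 0 -40 0 -0.1;0 0 -80 0 -0.1;0 -45 -80 0 0.5;0 -85 -80 0 1;0 -125 -80 0 1;0 -125 -80 0 1;0 -125 -80 0 1;0 -125 -80 0 1")

```text
t: 26.65
tool_pos: [0.6642, 0.0435, 0.2464]
orientation: [3.133, 0.227, -0.001]
force: [-0.2, 0.4, 0.4]
opening: 0.0077
gripper_force: 0.0
```

```bash
python3 - <<'E'
from h import *
np.set_printoptions(precision=4,suppress=True)
s=robot.read_state();print(s['tool_pos'],s['opening'],s['t'])
for cam in ['wrist','scene','side']:
  c=robot.calibration(cam);im=robot.read_camera(cam)
  h=cv2.cvtColor(im,cv2.COLOR_BGR2HSV);m=((h[...,0]<6)|(h[...,0]>174))&(h[...,1]>180)&(h[...,2]>170)
  n,l,st,ce=cv2.connectedComponentsWithStats(m.astype(np.uint8));u=proj(cam,[.6645,.042,.135])[0]
  i=min(range(1,n),key=lambda i:np.linalg.norm(ce[i]-u)+(1e3 if st[i,4]<20 else 0));print(cam,u,ce[i],st[i],onz(c,ce[i],.135))
  for q in ['guard_handle','plunger_top']: print(q,[(d['centre'],round(d['conf'],2)) for d in robot.landmark_of(cam,q)[:2]])
plan(.6645,.042,.14,.145)
E
```

```text
[0.6642 0.0435 0.2464] 0.007705290275169806 26.65
wrist [256.3374 195.309 ] [257.0337 194.1739] [ 228  165   59   59 2702] [0.6655 0.0419 0.135 ]
guard_handle [([0.6792, -0.0847, 0.1795], 0.85), ([0.6651, 0.0391, 0.153], 0.45)]
plunger_top [([0.6649, 0.0425, 0.1343], 0.67)]
scene [294.6141 208.5558] [294.1617 208.7365] [287 202  15  15 167] [0.6642 0.0405 0.135 ]
guard_handle [([0.6807, -0.091, 0.1788], 0.96)]
plunger_top [([0.6624, 0.0464, 0.1337], 0.59)]
side [212.1266 200.8241] [212.4599 202.3212] [205 198  17  10 137] [0.6624 0.049  0.135 ]
guard_handle [([0.6837, -0.0845, 0.1816], 0.67)]
plunger_top [([0.6618, 0.0411, 0.138], 0.76)]
plan [ -0.    2.  106.6] yaw -0.0 (or 180.0 ) rows 3 q6 1.42
```

Request:
play_rows(increments="0 1 45 0 1;0 1 85 0 1;0 1 103 0 1;0 1 111 0 1;0 1 119 0 1;0 1 127 0 1;0 1 133 0 1;0 1 136 0 1;0 1 138 0 1;0 1 138 0 1;0 1 138 0 1")

```text
t: 28.2
tool_pos: [0.6652, 0.0434, 0.112]
orientation: [3.133, 0.228, 0.004]
force: [-9.1, -0.7, 11.1]
opening: 0.0002
gripper_force: 5.3
```

```bash
python3 - <<'E'
from h import *
np.set_printoptions(precision=4,suppress=True)
s=robot.read_state();print(s['tool_pos'],s['force'],s['t'],s['opening'])
for cam in ['scene','side']:
  robot.read_camera(cam)
  for q in ['plunger_top','boat']: print(q,[(d['centre'],round(d['conf'],2)) for d in robot.landmark_of(cam,q)[:1]])
E
```

```text
[0.6652 0.0434 0.112 ] [-9.0658 -0.7112 11.065 ] 28.2 0.00022202131703382615
plunger_top [([0.663, 0.0393, 0.1503], 0.57)]
boat [([0.4907, 0.0137, 0.0145], 0.6)]
plunger_top [([0.4891, 0.0207, 0.0113], 0.45)]
boat [([0.6662, 0.0405, 0.148], 0.73)]
```

Request:
play_rows(increments="0 0 1.5 0 1;0 0 3 0 1;0 0 3 0 1;0 0 3 0 1")

```text
t: 28.9
tool_pos: [0.6654, 0.0434, 0.1102]
orientation: [3.133, 0.228, 0.005]
force: [-12.5, -1.4, 17.0]
opening: -0.0
gripper_force: 8.5
```

Request:
play_rows(increments="0 0 2 0 1;0 0 4 0 1;0 0 4 0 1;0 0 4 0 1")

```text
t: 29.3
tool_pos: [0.6658, 0.0434, 0.11]
orientation: [3.133, 0.229, 0.007]
force: [-25.2, -1.3, 38.0]
opening: 0.0005
gripper_force: 19.2
```

At the stop: the force climbed to 38 N while the height stayed at 0.110. I'll come up and return over the handle.

Request:
play_rows(increments="0 0 -10 0 1;0 0 -25 0 1;0 0 -45 0 1;0 0 -90 0 1;0 0 -135 0 1;0 0 -150 0 0.5;0 45 -150 0 -0.1;0 85 -150 0 -0.1;0 127 -150 0 -0.1;0 127 -150 0 -0.1;0 127 -150 0 -0.1")

```text
t: 30.4
tool_pos: [0.6832, -0.0833, 0.2522]
orientation: [-3.133, -0.225, -0.002]
force: [-0.4, 0.6, -0.6]
opening: 0.0438
gripper_force: 0.0
```

```bash
python3 - <<'E'
from h import *
np.set_printoptions(precision=4,suppress=True)
s=robot.read_state();print(s['tool_pos'],s['t'],s['opening'])
for cam in ['scene','side','wrist']:
  robot.read_camera(cam)
  for q in ['plunger_top','boat','guard_handle','spout_tip']: print(cam,q,[(d['centre'],round(d['conf'],2)) for d in robot.landmark_of(cam,q)[:1]])
plan(.6834,-.082,.167,.145)
E
```

```text
[ 0.6832 -0.0833  0.2522] 30.4 0.04381016407020399
scene plunger_top [([0.6843, -0.0871, 0.1781], 0.54)]
scene boat [([0.4894, 0.0165, 0.0121], 0.73)]
scene guard_handle [([0.6849, -0.0884, 0.179], 0.66)]
scene spout_tip []
side plunger_top [([0.6657, 0.0405, 0.14], 0.45)]
side boat [([0.4889, 0.0214, 0.0072], 0.63)]
side guard_handle [([0.6863, -0.0825, 0.183], 0.96)]
side spout_tip [([0.5232, 0.0221, 0.1123], 0.9)]
wrist plunger_top [([0.6634, 0.0439, 0.1323], 0.62)]
wrist boat []
wrist guard_handle [([0.6656, 0.0375, 0.1526], 0.59)]
wrist spout_tip []
plan [ 0.7 -0.1 84.6] yaw 0.0 (or -180.0 ) rows 2 q6 1.23
```

Request:
play_rows(increments="0 -1 45 0 -0.1;0 -1 75 0 -0.1;0 -1 85 0 -0.1;0 -1 85 0 -0.1;0 -1 85 0 1;0 -1 85 0 1;0 -1 85 0 1;0 -1 85 0 1;0 -1 85 0 1;0 -20 85 0 1;0 -45 85 0 1;0 -70 85 0 1;0 -92 85 0 1;0 -108 85 0 1;0 -116 85 0 1;0 -120 85 0 1;0 -120 85 0 1")

```text
t: 32.85
tool_pos: [0.665, 0.0371, 0.1672]
orientation: [-3.133, -0.229, 0.001]
force: [-6.2, 0.9, 6.1]
opening: 0.0138
gripper_force: 20.0
```

Request:
play_rows(increments="0 -2 0 0 1;0 -4 0 0 1;0 -4 0 0 1;0 -4 0 0 1")

```text
t: 33.25
tool_pos: [0.6646, 0.0401, 0.1672]
orientation: [-3.133, -0.228, 0.001]
force: [-6.5, 0.0, 6.7]
opening: 0.014
gripper_force: 20.0
```

Request:
play_rows(increments="0 -2 0 0 1;0 -3 0 0 1;0 -3 0 0 1;0 -3 0 0 1")

```text
t: 33.65
tool_pos: [0.6643, 0.0419, 0.1672]
orientation: [3.132, 0.226, -0.0]
force: [-4.3, -4.7, 5.2]
opening: 0.0134
gripper_force: 20.0
```

Request:
play_rows(increments="0 -1 0 0 1;0 -2 0 0 1;0 -2 0 0 1;0 -2 0 0 1")

```text
t: 34.05
tool_pos: [0.6643, 0.042, 0.1672]
orientation: [3.13, 0.224, 0.0]
force: [-3.7, -11.5, 5.3]
opening: 0.0142
gripper_force: 20.0
```

The stop is reached (force rises, no motion; the handle is over the well centre). I'll release and lift clear.

Request:
play_rows(increments="0 1 0 0 1;0 1 0 0 -0.1;0 1 0 0 -0.1;0 1 0 0 -0.1;0 1 0 0 -0.1;0 1 -20 0 -0.1;0 1 -60 0 -0.1;0 1 -110 0 -0.1;0 1 -140 0 -0.1;-60 1 -150 0 -0.1;-110 1 -150 0 -0.1;-150 1 -150 0 -0.1;-150 1 -150 0 -0.1")

```text
t: 35.35
tool_pos: [0.5103, 0.0226, 0.3157]
orientation: [-3.133, -0.228, 0.005]
force: [0.6, -0.7, 0.6]
opening: 0.051
gripper_force: 0.0
```

```bash
python3 - <<'E'
from h import *
np.set_printoptions(precision=4,suppress=True)
s=robot.read_state();print(s['tool_pos'],s['t'],s['opening'])
for cam in ['scene','side','wrist']:
  im=robot.read_camera(cam)
  for q in ['well','boat','guard_handle','spout_tip','muddler','tray','mug','ramekin_a','chopper']: print(cam,q,[(np.round(d['centre'],3).tolist(),round(d['conf'],2)) for d in robot.landmark_of(cam,q)[:2]])
  if cam=='side': cv2.imwrite('pics/s9.png',cv2.resize(im,(800,600)))
E
```

```text
[0.5103 0.0226 0.3157] 35.35 0.05101756516087275
scene well [([0.666, 0.042, 0.147], 0.57), ([0.439, 0.369, 0.006], 0.37)]
scene boat [([0.494, 0.014, 0.014], 0.63), ([0.639, 0.386, 0.001], 0.61)]
scene guard_handle [([0.664, 0.036, 0.177], 0.64)]
scene spout_tip [([0.526, 0.025, 0.109], 0.88)]
scene muddler [([0.8, -0.288, -0.004], 0.73), ([0.437, 0.367, 0.004], 0.61)]
scene tray [([0.441, 0.368, -0.001], 0.74)]
scene mug [([0.656, -0.272, -0.006], 0.64)]
scene ramekin_a [([0.591, -0.339, 0.0], 0.82), ([0.566, -0.258, 0.0], 0.78)]
scene chopper [([0.639, 0.388, 0.002], 0.75), ([0.544, -0.042, 0.011], 0.27)]
side well [([0.665, 0.042, 0.146], 0.96), ([0.438, 0.372, 0.002], 0.25)]
side boat [([0.542, -0.041, 0.012], 0.73), ([0.487, 0.021, 0.01], 0.7)]
side guard_handle [([0.668, 0.043, 0.184], 0.94)]
side spout_tip [([0.52, 0.023, 0.109], 0.72)]
side muddler [([0.3, -0.166, -0.004], 0.74), ([0.664, 0.041, 0.147], 0.65)]
side tray [([0.437, 0.372, 0.001], 0.85)]
side mug []
side ramekin_a [([0.563, -0.25, 0.001], 0.9), ([0.591, -0.342, 0.001], 0.68)]
side chopper [([0.637, 0.385, -0.002], 0.92)]
wrist well [([0.54, -0.044, 0.01], 0.7), ([0.667, 0.038, 0.15], 0.59)]
wrist boat [([0.485, 0.021, 0.015], 0.8), ([0.438, 0.366, 0.008], 0.28)]
wrist guard_handle [([0.657, 0.041, 0.18], 0.81)]
wrist spout_tip [([0.527, 0.019, 0.113], 0.61)]
wrist muddler [([0.44, 0.368, 0.01], 0.82)]
wrist tray [([0.439, 0.369, 0.002], 0.62)]
wrist mug []
wrist ramekin_a [([0.566, -0.258, 0.002], 0.63)]
wrist chopper []
```

View pics/s9.png

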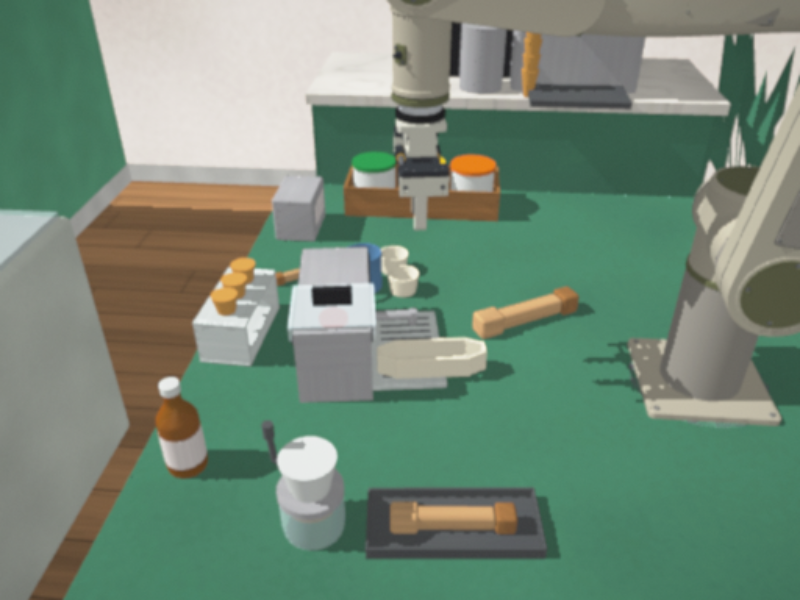

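The side view shows the guard shut with its handle at (332,295), the boat on the plate at (430,357), the muddler in the tray at (455,517), and the bystanders where they were. I'll hand the job in.

```bash
python3 -c "
from plant import robot
print(robot.close_job())"
```

```text
the job is handed in; nothing more can be done
None
```

I handed the job in at about 35 s of the 72 s allowed; the hand-in returned no verdict, but by the final pictures and force readings the muddler lies in its tray, the boat stands upright under the spout, the pump head was pressed to its stop and came back up, the guard is shut, and the other things have not moved.

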